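# Set the stabiliser leg of a stirrer stand to its mark and close the cam lever

## Robot

A 7-joint arm with a two-finger parallel gripper is mounted at the origin on the work surface. World frame = base frame: x ahead of the robot, y to its left, z up, the work surface at z = 0. Lengths are in m, angles in rad, forces in N, time in s.
With the tool pointing down it reaches from about 0.425 to 0.975 m from the base axis. Payload 16.7 kg.
Tool frame: the origin (TCP) lies on the centre line of the jaws, within the pads' length; the fingertips stand 8 mm ahead of it and the grasp point (between the pads) lies 11 mm behind it; z points along the fingers, y is the line along which they close (so a half turn about z gives the same grasp; the last joint's range is limited). The gripper opens to 85 mm and grips with 20 to 120 N. Pads are 22 mm wide; open, the fingers measure 114 mm over their backs; the gripper's body (76 mm by 85 mm) begins 54 mm behind the grasp point. The pads swing forward as they close: fully open they stand 13 mm farther back than shut.
Start: joints at [-1.458, 0.426, 0.074, 1.606, -0.034, 1.111, -0.067], TCP at [0.175, 0.652, 0.239] pointing down, gripper open.
Joint ranges: [-2.85, 2.85], [-0.5, 2.14], [-1.23, 1.37], [0.21, 2.46], [-1.02, 4.16], [0.16, 2.05], [-2.73, 2.73]. Speed limits (rad/s): [1.89, 1.89, 2.39, 2.39, 3.01, 3.01, 3.01].

## Interface

Orientations are given as a unit quaternion [x, y, z, w].
In Python, from plant import read_state, grab_frame, camera_params, finish_job gives the robot as it stands.
- The arm moves only by the tool carry_out, never from a script. Its arguments are lists of equal length, an entry for each row: "delta_pos": the shift along the tool's x, y, z normalised to -1 to 1, where 1 is 20 mm, a list of three; "twist": the turn, a rotation vector about the tool's x, y, z normalised to -1 to 1, where 1 is 4 degrees, a list of three. A call has 1 to 12 rows; each row shifts and turns the commanded pose from where the row before left it, along the tool's axes as they then stand; what a row does not reach is not made up. A row lasts 1/12 s, in which the tool goes at most 41.7 mm and 7.16 degrees, less where a joint would pass 70% of its speed; a pose out of reach is approached as far as the arm can. A call with a number of a shift or a turn outside -1 to 1 is refused whole. A call with a gripper value outside its range is refused whole. "jaw" is the opening, from 0 (shut) to 1 (fully open), set as the call begins (left out, the last holds). The fingers move at their own pace and stop on an object; "newtons" is the grip in N (left out, the last holds). Time passes only in rows, so rows that do not move let the fingers close. It gives the time, the measured TCP pose, the force, the opening and the grip force at its end, in the units of the state.
- read_state(): the state, without advancing time (a new reading comes with each control period).
- grab_frame(name): name is "scene" or "top" or "wrist"; returns (picture, depth): 384x512x3 uint8, red, green, blue; 384x512 float32, m along the optical axis (not along the pixel's ray), 0 where there is no reading.
- camera_params(name): a dict with "K" (3x3 intrinsics, pixels), "position" and "rotation" of the camera in the world. Camera axes: x right, y up, looking along -z (the intrinsics and any distortion apply to the point x, -y, -z); pixel columns grow to the right and rows downward; lengths in m; the calibration is good to about 2 mm. A picture is of the moment at which its call begins: read the wrist's pose just before it. camera_params takes no time and is no camera call; for the wrist camera it gives the pose at the moment of the call.
- finish_job(): hands the job in; it is judged then, once.
The state is a dict: "t": time; "joint_pos": joint angles; "qvel": joint speeds; "joint_torque": joint torques, N m; "tool_pos": TCP position; "orientation": TCP orientation; "contact_force": force on the tool from outside, world axes, zero at the start; "ft_torque": the same for the moment, N m; "gripper_width": finger opening in m; "finger_force": force on a finger pad.
Only numpy, scipy, OpenCV 4.12 (cv2) and the standard library are available. Lean on these libraries where they do the work, as an engineer would, in place of code of your own. Each camera call takes 0.05 s, during which the arm holds its last target. There are 200 camera calls.

## Task

Grip the steel T-bar of the stirrer stand's stabiliser leg, draw the leg out until the black pointer stands on the red length mark, and pause there a moment. Then, keeping the leg on the mark (a spring pulls it back in, so never let go), slide the red cam lever along the bar until it is fully closed. Finish while still holding the T-bar firmly between the fingers, leg on its mark and lever closed; leave the beaker, bottle and funnel standing where they are.

Things in the scene. Friction and masses are not known exactly. Their poses are not given: they have to be found in the camera images.
- stand: White stirrer-stand base, fixed, with an upright rod (14 mm thick, 434 high) at x +200, y +60. Origin on the bench; -x is the way the leg draws out, roughly towards the robot (heading within 0.35 rad). Plate (top at 14 mm): x +20 to +260, y -140 to +140; grey collar on it x +20 to +96, top at 48. Aluminium scale 30 mm wide, 4 thick, along y = -95, x -170 to +20, ticks every 10 mm.
- leg (a joint): How far the stabiliser leg (aluminium tube 22 mm wide, top at 35 mm) is drawn out, m: 0 = fully in (the start), 0.12 = fully out. It draws out along the stand's -x. A spring pulls it back in with about 6 N at 0 and 8 N at 0.12, also with the lever closed.
- tbar: Polished steel T-bar on the leg's front end, rigid with the leg: 14 mm thick (x), 200 mm long (y -65 to +135), underside at 50 mm, top at 76 mm above the bench. Axes as the stand's; origin on the bench plane under the leg's axis, at stand x = -45 mm with the leg in. Joined to the leg by a post at y = 0. Slippery (friction about 0.3): fingers gripping it lightly (20 N) can be slid along it.
- grip (a point): Place to grip, on the middle of the bar's section towards its free (+y) end: 85 mm to +y of the leg's axis, 63 mm above the bench. Fingers go fore and aft of the bar, closing along the stand's x. The open lever's near face is 48 to 54 mm away along -y.
- pointer (a point): Lower tip of the black upright needle (3 mm wide) that hangs from the bar's -y end over the scale, 95 mm to the -y side of the leg's axis, 9 mm above the bench. It moves with the leg and has the x of the bar's middle.
- mark: Red length mark, a 6 mm wide stripe across the scale, fixed; it cannot be bumped. Origin at its middle, axes as the stand's. The leg is at its length when pointer and mark have the same x along the stand's x axis (leg drawn 45 to 95 mm).
- lever (a joint): How far the red cam lever is slid closed along the bar, m: about 0 to 0.006 at the start (open), 0.040 = fully closed against its stop. Closing moves it along the stand's -y, away from the free end; it takes about 4 N and stays where it is left.
- lever_mid (a point): Middle of the red cam lever, a block 52 mm (x, across the bar) by 24 mm (y), 48 to 82 mm above the bench (ribs to 85), that rides on the bar and travels with the leg. Open (0) it is 25 mm to +y of the leg's axis, closed 15 mm to -y. The sides of fingers that hold the bar and slide along it meet its +y face and push it.
- beaker: Bystander: glass beaker, 72 mm wide, 100 mm high, standing on the plate of the stand. Origin at the centre of its underside.
- reagent: Bystander: brown glass bottle with blue cap, 72 mm wide, 160 mm high, to the left (+y) of the stand. Origin at the centre of its underside.
- funnel: Bystander: green plastic funnel standing mouth down, 86 mm wide, 115 mm high, to the right (-y) of the stand's scale. Origin at the centre of its underside.

How it is judged:
By the outcome, as a careful person would: the job done as asked, in the order asked, and still so for the second after the job is handed in, while the arm keeps its last pose, push and grip.
It also fails if it takes over 38 s, if anything falls off the work surface, if the arm or the gripper's body presses on something with over 40 N, if the wrist force passes 120 N, or if a joint passes its speed limit or range.

## Working session

There is one attempt and no reset: what is moved stays moved. The work goes in short steps, Python scripts to look and compute and a tool call to move; the robot and the scene stay as the last step left them, time stands still between calls to the robot, and variables do not carry over. Pictures are saved under pics/ and viewed, at most 10 in all, crops included, and the job is handed in when it is done.

Besides the shell and the picture viewer there is one more tool, called as name(argument=value, ...) on one line, values as JSON. carry_out: Moves the arm, as the interface text tells. Scaled input: -1 to 1 covers 20 mm each way for a shift and 4 degrees each way for a turn. Its arguments: {"type":"object","properties":{"delta_pos":{"type":"array"},"twist":{"type":"array"},"jaw":{"type":"number"},"newtons":{"type":"number"}},"required":["delta_pos","twist"]}

```bash
ls; mkdir -p pics; python3 - <<'E'
from plant import *
import cv2,numpy as np
s=read_state();print({k:np.round(v,3).tolist() for k,v in s.items()})
for n in("scene","top"):
    im,d=grab_frame(n);cv2.imwrite(f"pics/{n}0.png",im[:,:,::-1]);np.savez(f"{n}0.npz",im=im,d=d)
    c=camera_params(n);print(n,{k:np.round(v,4).tolist() for k,v in c.items()})
E
```

```text
pics
{'t': 0.0, 'joint_pos': [-1.458, 0.427, 0.074, 1.607, -0.034, 1.111, -0.067], 'qvel': [-0.001, 0.001, 0.001, -0.0, 0.001, 0.0, 0.002], 'joint_torque': [0.0, -94.983, 3.761, -46.349, 0.019, 0.011, 0.0], 'tool_pos': [0.175, 0.651, 0.239], 'orientation': [0.131, 0.991, -0.001, -0.0], 'contact_force': [-0.298, 0.499, -0.429], 'ft_torque': [-0.012, 0.001, 0.04], 'finger_force': 0.0, 'gripper_width': 0.086}
scene {'K': [[382.5392, 0.0, 260.5598], [0.0, 382.5392, 193.9242], [0.0, 0.0, 1.0]], 'position': [1.0716, -0.4318, 0.4988], 'rotation': [0.4446, 0.1817, 0.3229, 0.8155]}
top {'K': [[370.8794, 0.0, 259.8862], [0.0, 370.8794, 190.163], [0.0, 0.0, 1.0]], 'position': [0.429, 0.0642, 1.0628], 'rotation': [-0.0616, 0.0706, 0.7101, -0.6979]}
```

View pics/scene0.png

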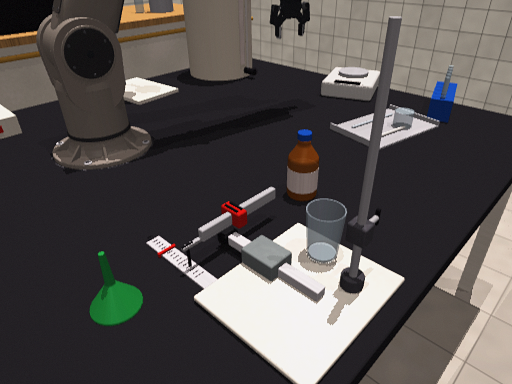

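View pics/top0.png

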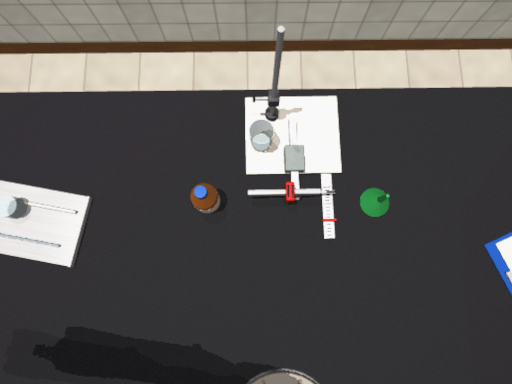

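The scene view shows the leg with its T-bar and red lever at (235,213), and the mark at (167,249). In the top view the bar runs from (248,193) to (335,191), with the lever at (290,192), the mark at (330,220), the bottle at (205,197) and the funnel at (375,202).

```bash
cat > h.py <<'E'
import numpy as np,cv2
from scipy.spatial.transform import Rotation as R
from plant import *
def rays(c,uv):
    uv=np.atleast_2d(np.asarray(uv,float)); K=np.array(c["K"])
    p=np.c_[(uv[:,0]-K[0,2])/K[0,0],-(uv[:,1]-K[1,2])/K[1,1],-np.ones(len(uv))]
    r=np.array(c["rotation"]); M=R.from_quat(r).as_matrix() if r.size==4 else r
    return p@M.T
def plane(c,uv,z):
    d=rays(c,uv);o=np.array(c["position"]);return o+d*((z-o[2])/d[:,2])[:,None]
def cloud(c,d):
    v,u=np.mgrid[:d.shape[0],:d.shape[1]]
    P=np.array(c["position"])+rays(c,np.c_[u.ravel(),v.ravel()])*d.reshape(-1,1)
    return P.reshape(*d.shape,3)
def red(im):
    i=im.astype(int);return (i[...,0]>110)&(i[...,1]<70)&(i[...,2]<70)
def blobs(m):
    n,l,s,c=cv2.connectedComponentsWithStats(m.astype(np.uint8));return [(s[k],c[k],l==k) for k in range(1,n) if s[k][4]>12]
E
python3 - <<'E'
from h import *
for n in("top","scene"):
    f=np.load(n+"0.npz");im,d=f["im"],f["d"];c=camera_params(n);P=cloud(c,d)
    print(n,"table z",np.median(P[280:300,200:400,2]) if n=="top" else "")
    for s,ce,m in blobs(red(im)):
        zz=P[m][:,2]; print(" red",s,ce.round(1),"z",np.median(zz).round(3),"cloud",np.median(P[m],0).round(4),"plane .004",plane(c,ce,.004).round(4),"plane .083",plane(c,ce,.083).round(4))
    if n=="top":
        i=im.astype(int).min(2)>120
        for s,ce,m in blobs(i):
            if s[4]>8000 or not(240<ce[0]<345 and 90<ce[1]<245): continue
            k=np.argwhere(m)[:,::-1].astype(np.float32)
            zm=np.median(P[m][:,2]);print(" white",s,ce.round(1),zm.round(3))
        Q=P.reshape(-1,3); w=i.ravel()
        print("plate z",np.median(Q[w&(Q[:,0]>.75)&(abs(Q[:,1])<.2)][:,2]))
        for nm,a,b,cond in(("plate",.006,.022,(Q[:,0]>.55)&(abs(Q[:,1])<.3)),("bar",.062,.08,(Q[:,0]>.35)&(Q[:,0]<.62)&(Q[:,1]>-.2)&(Q[:,1]<.13))):
            q=(w&(Q[:,2]>a)&(Q[:,2]<b)&cond)
            k=np.argwhere(q.reshape(d.shape))[:,::-1]
            z=.014 if nm=="plate" else .076
            W=plane(c,k,z)[:,:2]*1000
            r=cv2.minAreaRect(W.astype(np.float32));print(nm,len(k),r, W.mean(0),"pca",np.linalg.svd(W-W.mean(0),full_matrices=False)[2][0])
E
```

```text
top table z -0.0009222927050965835
 red [285 181  10  20 138] [289.7 191.4] z 0.081 cloud [ 0.6095 -0.0312  0.0807] plane .004 [[ 0.6244 -0.0377  0.004 ]] plane .083 [[ 0.6099 -0.0301  0.083 ]]
 red [204 185  12  19 112] [210.9 193.9] z 0.112 cloud [0.5998 0.1775 0.1124] plane .004 [[0.6208 0.1908 0.004 ]] plane .083 [[0.6065 0.1814 0.083 ]]
 white [ 245   95   97  124 7786] [295.3 141.1] 0.013
 white [247 189  39   6 215] [266.1 191.5] 0.074
 white [323 221  12  18 207] [328.7 229.3] 0.003
plate z -0.4105255552855809
plate 5557 ((736.0425415039062, -48.57933044433594), (356.9598083496094, 278.4089660644531), 0.21515361964702606) [793.25016244 -61.03317989] pca [-0.1720308   0.98509157]
bar 316 ((610.9967651367188, -22.301132202148438), (12.743946075439453, 214.26177978515625), 0.33307623863220215) [611.00684745 -12.67851962] pca [-0.00326887  0.99999466]
scene table z 
 red [298 146  21  17 208] [308.2 155.4] z 0.112 cloud [0.6227 0.1888 0.1123] plane .004 [[0.4951 0.366  0.004 ]] plane .083 [[0.5872 0.2386 0.083 ]]
 red [221 201  26  16 143] [233.7 209.2] z 0.082 cloud [ 0.6206 -0.0359  0.0818] plane .004 [[0.5349 0.0389 0.004 ]] plane .083 [[ 0.6206 -0.0362  0.083 ]]
 red [157 244  18  11  44] [166.3 249.2] z 0.009 cloud [ 0.5437 -0.1481  0.0092] plane .004 [[ 0.538  -0.1453  0.004 ]] plane .083 [[ 0.6232 -0.191   0.083 ]]
```

carry_out(delta_pos=[[-1, -0.1, 0], [-1, -0.1, 0], [-1, -0.1, 0], [-1, -0.1, 0], [-1, -0.1, 0], [-1, -0.1, 0], [-1, -0.1, 0], [-1, -0.1, 0], [-1, -0.1, 0], [-1, -0.1, 0], [-1, -0.1, 0], [-1, -0.1, 0]], twist=[[0, 0, 0.46], [0, 0, 0.46], [0, 0, 0.46], [0, 0, 0.46], [0, 0, 0.46], [0, 0, 0.46], [0, 0, 0.46], [0, 0, 0.46], [0, 0, 0.46], [0, 0, 0.46], [0, 0, 0.46], [0, 0, 0.46]], jaw=1, newtons=60)

```text
t: 1.1
tool_pos: [0.3825, 0.5274, 0.2393]
orientation: [0.32, 0.947, -0.0, -0.0]
contact_force: [0.5, -0.1, 0.0]
gripper_width: 0.0854
finger_force: 0.0
```

carry_out(delta_pos=[[-1, -0.1, 0], [-1, -0.1, 0], [-1, -0.1, 0], [-1, -0.1, 0], [-1, -0.1, 0], [-1, -0.1, 0], [-1, -0.1, 0], [-1, -0.1, 0], [-1, -0.1, 0], [-1, -0.1, 0], [-1, -0.1, 0], [-1, -0.1, 0]], twist=[[0, 0, 0.46], [0, 0, 0.46], [0, 0, 0.46], [0, 0, 0.46], [0, 0, 0.46], [0, 0, 0.46], [0, 0, 0.46], [0, 0, 0.46], [0, 0, 0.46], [0, 0, 0.46], [0, 0, 0.46], [0, 0, 0.46]])

```text
t: 2.1
tool_pos: [0.5263, 0.3355, 0.2393]
orientation: [0.495, 0.869, -0.0, -0.0]
contact_force: [0.3, 0.0, 0.8]
gripper_width: 0.0851
finger_force: 0.0
```

carry_out(delta_pos=[[-1, -0.1, 0], [-1, -0.1, 0], [-1, -0.1, 0], [-1, -0.1, 0], [-1, -0.1, 0], [-1, -0.1, 0], [-1, 0, 0], [-1, 0, 0], [-1, 0, 0], [-0.5, 0, 0], [0, 0, 0], [0, 0, 0]], twist=[[0, 0, 0.6], [0, 0, 0.6], [0, 0, 0.6], [0, 0, 0.6], [0, 0, 0.6], [0, 0, 0.6], [0, 0, 0.6], [0, 0, 0.6], [0, 0, 0.6], [0, 0, 0.6], [0, 0, 0.6], [0, 0, 0.6]])

```text
t: 3.1
tool_pos: [0.581, 0.1543, 0.2393]
orientation: [0.697, 0.717, -0.0, -0.0]
contact_force: [-0.3, 0.1, -0.5]
gripper_width: 0.0858
finger_force: 0.0
```

```bash
python3 - <<'E'
from h import *
s=read_state();print(s["t"],s["tool_pos"],(R.from_quat(s["orientation"]).as_matrix()).round(3).tolist(),s["joint_pos"])
im,d=grab_frame("wrist");c=camera_params("wrist");np.savez("wrist1.npz",im=im,d=d,p=c["position"],r=c["rotation"],K=c["K"])
cv2.imwrite("pics/wrist1.png",im[:,:,::-1])
print(np.round(c["position"],4))
E
```

```text
3.1 [0.58102581 0.15431781 0.23932976] [[-0.029, 1.0, -0.0], [1.0, 0.029, 0.0], [0.0, -0.0, -1.0]] [-0.79071411  0.33627375  0.53593092  1.80084312 -0.19474146  1.05710181
 -0.15409526]
[0.5782 0.2241 0.3747]
```

View pics/wrist1.png

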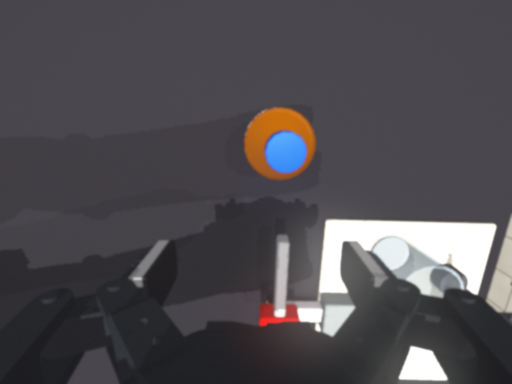

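The wrist view shows the bar from (282,236), its free end, to (280,312). The lever is at (278,313) and the bottle at (280,145), below and well clear of the fingers.

```bash
python3 - <<'E'
from h import *
f=np.load("wrist1.npz");im,d=f["im"],f["d"];c=dict(position=f["p"],rotation=f["r"],K=f["K"]);P=cloud(c,d)
m=(im.min(2)>90)&(abs(P[...,2]-.076)<.008);m[:,:260]=0;m[:,300:]=0
k=np.argwhere(m)[:,::-1];W=plane(c,k,.076)
b=[]
for y in np.arange(.02,.085,.01):
    q=W[abs(W[:,1]-y)<.005]
    if len(q): print(y.round(3),len(q),q[:,0].min().round(4),q[:,0].max().round(4))
print("ymax",W[:,1].max(),"pix z",np.median(P[m][:,2]),k.min(0),k.max(0))
E
```

```text
0.02 76 0.605 0.618
0.03 86 0.6046 0.6186
0.04 86 0.6043 0.6182
0.05 82 0.605 0.6186
0.06 88 0.6045 0.6183
0.07 91 0.6042 0.6186
0.08 94 0.6048 0.6183
ymax 0.2312284013305896 pix z 0.07669183971308158 [262 111] [299 320]
```

carry_out(delta_pos=[[-0.9, 0.3, 0], [-1, 0.3, 0], [-1, 0.3, 0], [-1, 0.3, 0], [-1, 0.3, 0], [-1, 0, 0.5], [0, 0, 1], [0, 0, 1], [0, 0, 1], [0, 0, 1], [0, 0, 0], [0, 0, 0]], twist=[[0, 0, 0.41], [0, 0, 0], [0, 0, 0], [0, 0, 0], [0, 0, 0], [0, 0, 0], [0, 0, 0], [0, 0, 0], [0, 0, 0], [0, 0, 0], [0, 0, 0], [0, 0, 0]])

```text
t: 4.15
tool_pos: [0.6117, 0.0376, 0.1489]
orientation: [0.705, 0.709, -0.001, -0.0]
contact_force: [0.2, 0.1, 0.8]
gripper_width: 0.0853
finger_force: 0.0
```

```bash
python3 - <<'E'
from h import *
s=read_state();print(s["t"],s["tool_pos"],(R.from_quat(s["orientation"]).as_matrix()).round(3).tolist(),s["contact_force"])
im,d=grab_frame("wrist")
im2,_=grab_frame("scene")
cv2.imwrite("pics/mix2.png",np.vstack([im[150:],im2[100:]])[:,:,::-1])
E
```

```text
4.15 [0.61165986 0.0376103  0.14893662] [[-0.006, 1.0, -0.002], [1.0, 0.006, -0.001], [-0.001, -0.002, -1.0]] [0.24886092 0.0529759  0.77377526]
```

View pics/mix2.png

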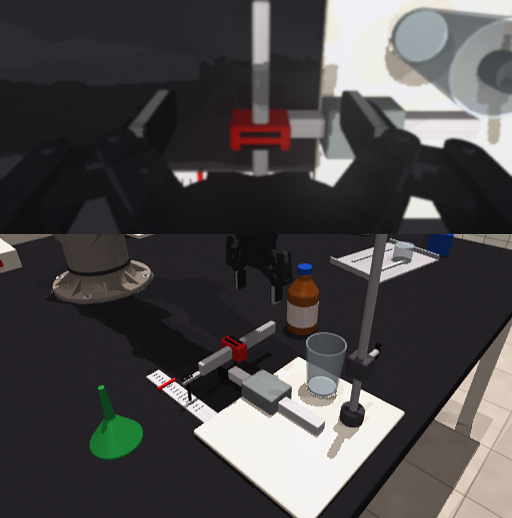

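The wrist view shows the bar at column 261, centred between the fingertips at about 175 and 343. The red mark is visible at (200,177). In the scene view the gripper hangs clear of the bottle. I'll descend and close.

carry_out(delta_pos=[[0, 0, 0.8], [0, 0, 0.8], [0, 0, 0.8], [0, 0, 0.8], [0, 0, 0.8], [0, 0, 0.6], [0, 0, 0], [0, 0, 0]], twist=[[0, 0, 0.08], [0, 0, 0], [0, 0, 0], [0, 0, 0], [0, 0, 0], [0, 0, 0], [0, 0, 0], [0, 0, 0]])

```text
t: 4.92
tool_pos: [0.6123, 0.0379, 0.0579]
orientation: [0.707, 0.707, 0.0, 0.0]
contact_force: [0.3, -0.5, 0.9]
gripper_width: 0.0856
finger_force: 0.0
```

carry_out(delta_pos=[[0, 0, 0], [0, 0, 0], [0, 0, 0], [0, 0, 0], [0, 0, 0], [0, 0, 0], [0, 0, 0], [0, 0, 0], [0, 0, 0], [0, 0, 0]], twist=[[0, 0, 0], [0, 0, 0], [0, 0, 0], [0, 0, 0], [0, 0, 0], [0, 0, 0], [0, 0, 0], [0, 0, 0], [0, 0, 0], [0, 0, 0]], jaw=0, newtons=60)

```text
t: 5.75
tool_pos: [0.6132, 0.0379, 0.0578]
orientation: [0.707, 0.707, 0.001, 0.001]
contact_force: [6.5, -0.3, 1.1]
gripper_width: 0.0129
finger_force: 59.4
```

carry_out(delta_pos=[[0, -0.2, 0], [0, -0.4, 0], [0, -0.4, 0], [0, -0.4, 0], [0, -0.4, 0], [0, -0.4, 0], [0, -0.4, 0], [0, -0.3, 0], [0, -0.1, 0], [0, 0, 0], [0, 0, 0], [0, 0, 0]], twist=[[0, 0, 0], [0, 0, 0], [0, 0, 0], [0, 0, 0], [0, 0, 0], [0, 0, 0], [0, 0, 0], [0, 0, 0], [0, 0, 0], [0, 0, 0], [0, 0, 0], [0, 0, 0]])

```text
t: 6.75
tool_pos: [0.5533, 0.0377, 0.0578]
orientation: [0.707, 0.707, 0.001, 0.001]
contact_force: [6.5, -1.9, -0.6]
gripper_width: 0.013
finger_force: 59.4
```

```bash
python3 - <<'E'
from h import *
s=read_state();print(s["t"],s["tool_pos"],s["contact_force"])
T=[]
for n in("top","scene","wrist"):
    im,d=grab_frame(n);c=camera_params(n);np.savez(n+"3.npz",im=im,d=d,p=c["position"],r=c["rotation"],K=c["K"])
    T.append(im)
a=cv2.resize(T[0][170:250,290:365],None,fx=5,fy=5,interpolation=0)
b=cv2.resize(T[1][210:300,130:230],None,fx=4,fy=4,interpolation=0)
h=max(a.shape[0],b.shape[0]);p=lambda x:np.pad(x,((0,h-x.shape[0]),(0,0),(0,0)))
cv2.imwrite("pics/mix3.png",np.hstack([p(a),p(b)])[:,:,::-1])
E
```

```text
6.75 [0.55326621 0.0377318  0.05778517] [ 6.51981938 -1.90082963 -0.5707377 ]
```

View pics/mix3.png

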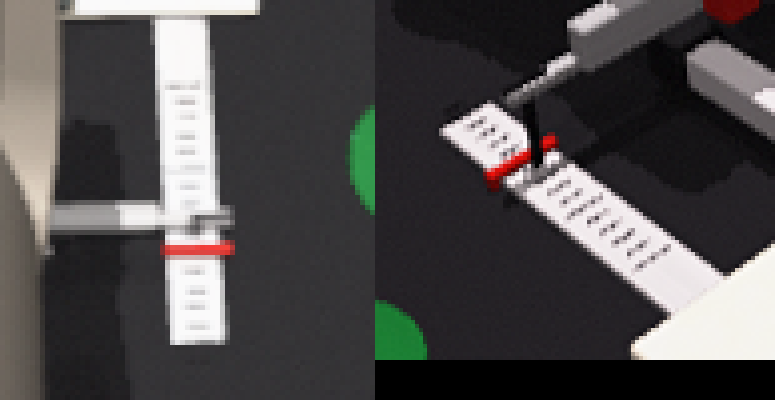

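```bash
cat > m.py <<'E'
from h import *
def ld(n):
    f=np.load(n);return f["im"],f["d"],dict(position=f["p"],rotation=f["r"],K=f["K"])
def redness(im):
    i=im.astype(float);return np.clip(i[...,0]-np.maximum(i[...,1],i[...,2]),0,None)
def run(k):
    im,d,c=ld(f"top{k}.npz");w=redness(im);w[w<40]=0;w[:, :318]=0;w[:,342:]=0;w[:212]=0;w[228:]=0
    v,u=np.nonzero(w);g=w[v,u];mt=plane(c,[(u*g).sum()/g.sum(),(v*g).sum()/g.sum()],.004)[0]
    print("top mark",mt.round(4),len(u))
    # bar/holder rows in top at cols 302..312 (bar tip), z .076
    for cc in range(299,325,2):
        col=im[203:222,cc].astype(float).min(1)
        col-=np.median(col);col[col<35]=0
        if col.sum()>0:
            r=203+(col*np.arange(19)).sum()/col.sum();print(cc,plane(c,[cc,r],.076)[0].round(4)[:2],end=" ")
    print()
    im,d,c=ld(f"scene{k}.npz");w=redness(im);w[w<40]=0;w[:,:150]=0;w[:,180:]=0;w[:235]=0;w[265:]=0
    v,u=np.nonzero(w);g=w[v,u];print("scene mark",plane(c,[(u*g).sum()/g.sum(),(v*g).sum()/g.sum()],.004)[0].round(4))
    print("blue/gray rows",c["position"].round(3));g=im.min(2);print(g[228:262,160:180])
E
python3 -c "
from m import *
run(3)"
```

```text
top mark [ 0.5408 -0.1495  0.004 ] 34
301 [ 0.5517 -0.0592] 303 [ 0.5516 -0.0646] 305 [ 0.5519 -0.0699] 307 [ 0.5523 -0.0753] 309 [ 0.5523 -0.0807] 311 [ 0.5518 -0.0861] 313 [ 0.5522 -0.0915] 315 [ 0.5521 -0.0968] 317 [ 0.552  -0.1022] 319 [ 0.552  -0.1076] 321 [ 0.5518 -0.113 ] 
scene mark [ 0.5379 -0.1477  0.004 ]
blue/gray rows [ 1.072 -0.432  0.499]
[[ 33  33  35  35  29  29  29  20  18  16   9   0  65 198 182 108  70  74
   57  61]
 [ 31  35  34  33  35  37  30  16  11   0  58 168 130 129 109  73  78  61
   33  32]
 [ 31  35  35  34  32  27  16   4  58 170 128 156 114  75  74  61  50  32
   16  19]
 [ 33  33  30  24  19  12  23 170 129 158 112  75  74  62  51  31  18  18
   17  18]
 [ 33  29  20  12  25  73 114 158 114  75  75  64  55  32  16  17  17  21
   18  21]
 [ 33  36   9  73 118 133 110  75  75  58  66  42  32  27  27  18  20  17
   20  17]
 [ 29  51  54 108 110 113  77  76  59  31  44  34  33  34  32  28  30  20
   17  20]
 [ 25  37  62  93  74  76  61  48  24  15  33  34  35  34  35  33  36  29
   20  21]
 [109  28  33  60  66  56  35   5   4   6  35  33  35  31  35  3
[... 1446 characters left out ...]
 241 238
  237 237]
 [  9  29 108 205 220 246 248 152 176 109  96  70  69 199 210 243 240 239
  213 236]
 [  2  43 116 236 247 204 203 107 100 100  65  80 196 243 243 244 192 161
  137 234]
 [  6  24  62 157 193 143 141 128 125 181 199 206 241 239 241 187 115 191
  204 236]
 [ 12  24  37  56  88 131 143 140 216 235 241 239 238 182 176 147 202 241
  241 240]
 [ 29  35  32  19  41  92 137 188 242 240 238 237 238 151 195 219 238 239
  241 190]
 [ 34  34  24  18  16  39  88 155 230 239 236 236 238 222 236 237 239 188
  184 202]
 [ 36  36  19  17  16  13  34  52 154 210 239 237 236 236 236 237 186 104
  198 238]
 [ 35  35  20  19  28  26  32  27  53 119 210 240 237 236 236 237 205 203
  237 238]]
```

```bash
python3 -c "
from m import *
im,d,c=ld('scene3.npz')
for v in (250,250.5,251,251.5): print(v,plane(c,[170.1,v],.009)[0].round(4))
# intersect needle vertical line: y known -0.1445
for y in(-.143,-.1445,-.146):
    for z,uv in((.009,(170.1,251)),(.03,(169.6,244))):
        r=rays(c,uv)[0];o=c['position'];t=(y-o[1])/r[1];print(y,(o+t*r).round(4))
im0=np.load('scene0.npz')['im'];w=redness(im0);w[w<40]=0;w[:,:150]=0;w[:,185:]=0;w[:235]=0;w[265:]=0
v,u=np.nonzero(w);g=w[v,u];print('scene0 mark',plane(c,[(u*g).sum()/g.sum(),(v*g).sum()/g.sum()],.004)[0].round(4))
# top scale ticks/ends
im,d,c=ld('top3.npz');col=im[170:245,329].min(1);print(col)
for p in((329,172.8),(330,238.5)): print(plane(c,p,.004)[0].round(4))
"
```

```text
250 [ 0.5509 -0.1445  0.009 ]
250.5 [ 0.5521 -0.1454  0.009 ]
251 [ 0.5533 -0.1462  0.009 ]
251.5 [ 0.5545 -0.1471  0.009 ]
-0.143 [ 0.5474 -0.143   0.0035]
-0.143 [ 0.5503 -0.143   0.0228]
-0.1445 [ 0.5502 -0.1445  0.006 ]
-0.1445 [ 0.553  -0.1445  0.0253]
-0.146 [ 0.5529 -0.146   0.0086]
-0.146 [ 0.5557 -0.146   0.0278]
scene0 mark [ 0.5377 -0.1459  0.004 ]
[248 247 218 170 243 248 247 247 248 247 248 248 248 247 248 245 220 210
 248 244 238 249 245 240 249 249 247 242 249 246 241 249 245 222 235 250
 242 229 250 244 230 242 220  86 107  84 110 205 227  64  65 175 244 226
 197 250 249 237 208 250 237 209 250 250 239 216 249 241 161  52  51  50
  50  51  51]
[ 0.678  -0.1552  0.004 ]
[ 0.4864 -0.1479  0.004 ]
```

The crops show the needle about 11 mm short of the red stripe: the bar is at top pixel row 213 and the mark at row 219.5. I'll draw 11 mm more and look again.

carry_out(delta_pos=[[0, -0.1, 0], [0, -0.2, 0], [0, -0.2, 0], [0, -0.05, 0], [0, 0, 0], [0, 0, 0], [0, 0, 0], [0, 0, 0]], twist=[[0, 0, 0], [0, 0, 0], [0, 0, 0], [0, 0, 0], [0, 0, 0], [0, 0, 0], [0, 0, 0], [0, 0, 0]])

```text
t: 7.57
tool_pos: [0.5424, 0.0377, 0.0578]
orientation: [0.707, 0.707, 0.001, 0.001]
contact_force: [6.7, -1.9, -0.4]
gripper_width: 0.0129
finger_force: 59.3
```

```bash
python3 - <<'E'
from h import *
s=read_state();print(s["t"],s["tool_pos"],s["contact_force"])
T=[]
for n in("top","scene"):
    im,d=grab_frame(n);c=camera_params(n);np.savez(n+"4.npz",im=im,d=d,p=c["position"],r=c["rotation"],K=c["K"])
    T.append(im)
a=cv2.resize(T[0][190:245,310:350],None,fx=8,fy=8,interpolation=0)
b=cv2.resize(T[1][225:280,140:195],None,fx=8,fy=8,interpolation=0)
cv2.imwrite("pics/mix4.png",np.hstack([a,b])[:,:,::-1])
E
```

```text
7.5667 [0.54235477 0.037707   0.0577696 ] [ 6.70950446 -1.87943679 -0.37857253]
```

View pics/mix4.png

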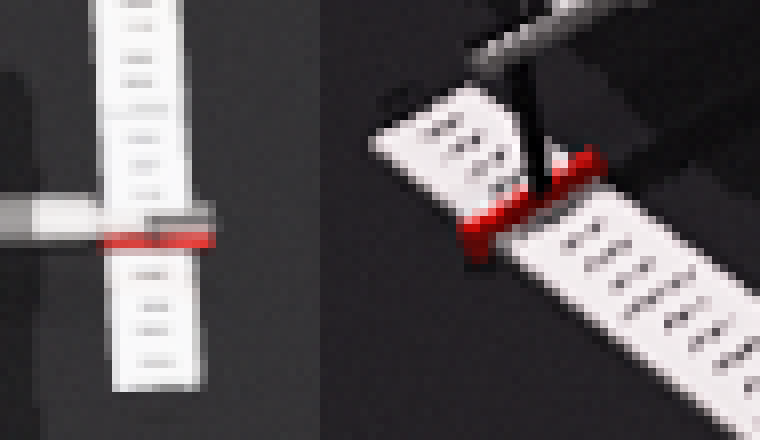

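```bash
cat > q.py <<'E'
from m import *
def q(k):
    im,d,c=ld(f"scene{k}.npz")
    S=12 # upsampled pixel coordinates
    reg=(130,225,220,300)
    big=cv2.resize(im[reg[1]:reg[3],reg[0]:reg[2]],None,fx=S,fy=S,interpolation=cv2.INTER_LINEAR).astype(float)
    v,u=np.mgrid[:big.shape[0],:big.shape[1]];uv=np.c_[u.ravel(),v.ravel()]/S+np.array(reg[:2])-.5+.5/S
    W=plane(c,uv,.004);mn=big.min(2).ravel();rd=redness(big).ravel();wh=mn>140
    for x in(.495,.505,.57,.58,.59,.60,.61):
        s=wh&(abs(W[:,0]-x)<.004)&(W[:,1]>-.19)&(W[:,1]<-.1)
        if s.any(): print("x",x,"y",W[s][:,1].min().round(4),W[s][:,1].max().round(4))
    s=wh&(abs(W[:,1]+.146)<.005)&(W[:,0]<.53);print("scale end x",W[s][:,0].min().round(4))
    for y in np.arange(-.168,-.125,.004):
        s=(rd>90)&(abs(W[:,1]-y)<.002)
        if s.any(): print("red y",y.round(3),W[s][:,0].min().round(4),W[s][:,0].max().round(4))
    # needle centre per row (dark minimum between holder and scale)
    g=255-im.min(2).astype(float)
    for r in range(236,249):
        row=im[r,158:178].astype(float).max(1);k2=np.clip(24-row,0,None);
        if k2.sum()>0: print(r,row[2:16].astype(int),"c",(158+(k2*np.arange(20)).sum()/k2.sum()).round(2))
E
python3 -c "
from q import *
q(4)"
```

```text
x 0.495 y -0.1616 -0.1304
x 0.505 y -0.1616 -0.1304
x 0.57 y -0.1615 -0.13
x 0.58 y -0.1614 -0.1301
x 0.59 y -0.1614 -0.1299
x 0.6 y -0.1612 -0.1299
x 0.61 y -0.1611 -0.1299
scale end x 0.489
red y -0.164 0.5332 0.5414
red y -0.16 0.5331 0.541
red y -0.156 0.5335 0.5414
red y -0.152 0.5331 0.5408
red y -0.148 0.5324 0.54
red y -0.144 0.533 0.5367
red y -0.14 0.5356 0.54
red y -0.136 0.5324 0.5398
red y -0.132 0.5327 0.54
red y -0.128 0.532 0.5406
236 [117  31  31  27   8   6  11  38  38  37  39  37  39  38] c 164.94
237 [228 165  38  28   7  10   8  35  38  39  37  39  39  37] c 164.98
238 [244 239 213  78   9   4   7  27  39  38  38  37  37  36] c 165.04
239 [239 243 249 223 107  12   5  22  38  37  37  35  34  35] c 165.7
240 [240 239 243 252 142  16   5  19  37  33  34  35  35  33] c 165.91
241 [216 238 241 248 184  26   5  10  32  34  35  34  35  37] c 166.42
242 [225 241 241 247 247  42   0   4 112  34  28  32  33  36] c 166.45
243 [243 244 196 219 255  47   1   2 131 151  66  31  34 107] c 166.49
244 [246 196  87 227 249 101   8   0 116 232 223 106 197 200] c 166.6
245 [176 212 188 242 244 131  16   0 123 251 253 192 187 167] c 166.75
246 [182 239 238 241 192  88   7   0  80 240 194 165  98  92] c 169.09
247 [232 235 184 162 109 203  35   0   3 166  98  91  90  89] c 170.83
248 [231 163  93 184 203 247  43   4  27  99  94  88  97 102] c 170.75
```

```bash
cat > tq.py <<'E'
from m import *
def prof(n,im,c,reg,yc,S=12):
    big=cv2.resize(im[reg[1]:reg[3],reg[0]:reg[2]],None,fx=S,fy=S,interpolation=cv2.INTER_LINEAR).astype(float)
    v,u=np.mgrid[:big.shape[0],:big.shape[1]];uv=np.c_[u.ravel(),v.ravel()]/S+np.array(reg[:2])-.5+.5/S
    W=plane(c,uv,.004);B=big.reshape(-1,3)
    s=abs(W[:,1]-yc)<.006;x=W[s,0];b=B[s]
    bins=np.arange(.47,.66,.001);i=np.digitize(x,bins)
    pr=np.array([b[i==k].mean(0) if (i==k).any() else [0,0,0] for k in range(1,len(bins))]);xc=bins[:-1]+.0005
    rd=np.clip(pr[:,0]-pr[:,1],0,None);rd[rd<50]=0;mk=(rd*xc).sum()/rd.sum()
    g=pr[:,1];end=xc[np.argmax(g>140)]
    h=rd>rd.max()/2;print(n,"end",end.round(4),"mark",mk.round(4),"half",xc[h].min().round(4),xc[h].max().round(4),"diff",(mk-end).round(4))
    print(" ticks",[xc[j].round(4) for j in range(2,len(g)-2) if g[j]==g[j-2:j+3].min() and g[j]>120 and g[j]<g.max()-8])
if __name__=="__main__":
    for n in("top","scene"):
        c=camera_params(n)
        reg=(310,165,350,250) if n=="top" else (130,225,220,300)
        im=np.load(n+"0.npz")["im"];prof(n,im,c,reg,-.149 if n=="top" else -.1455)
    im=np.load("top3.npz")["im"];prof("top3",im,camera_params("top"),(310,165,350,250),-.149)
E
python3 tq.py
```

```text
top end 0.4885 mark 0.5405 half 0.5385 0.5435 diff 0.052
 ticks [np.float64(0.4965), np.float64(0.5075), np.float64(0.5165), np.float64(0.5275), np.float64(0.5475), np.float64(0.5565), np.float64(0.5675), np.float64(0.5765), np.float64(0.5885), np.float64(0.5975), np.float64(0.6065), np.float64(0.6215), np.float64(0.6355)]
scene end 0.4905 mark 0.5375 half 0.5345 0.5405 diff 0.047
 ticks [np.float64(0.4985), np.float64(0.5085), np.float64(0.5185), np.float64(0.5285), np.float64(0.5485), np.float64(0.5585), np.float64(0.5685), np.float64(0.5785), np.float64(0.5885), np.float64(0.5985), np.float64(0.6285), np.float64(0.6385)]
top3 end 0.4875 mark 0.5406 half 0.5385 0.5435 diff 0.0531
 ticks [np.float64(0.4965), np.float64(0.5075), np.float64(0.5165), np.float64(0.5275), np.float64(0.5535), np.float64(0.5585), np.float64(0.5675), np.float64(0.5765), np.float64(0.5885), np.float64(0.5975), np.float64(0.6065), np.float64(0.6175), np.float64(0.6265), np.float64(0.6355)]
```

```bash
python3 -c "
from m import *
im,d,c=ld('scene4.npz')
for y in(-.145,-.1455):
    for uv in((165.1,237),(166.0,241.5),(166.6,245),(167.0,248),(167.1,249)):
        r=rays(c,uv)[0];o=c['position'];t=(y-o[1])/r[1];print(y,uv,(o+t*r).round(4))
print(im[246:254,162:174].tolist())
for z in (.006,.007,.008):
    w=redness(np.load('scene0.npz')['im']);w[w<40]=0;w[:,:150]=0;w[:,185:]=0;w[:235]=0;w[265:]=0
    v,u=np.nonzero(w);g=w[v,u];print(z,plane(c,[(u*g).sum()/g.sum(),(v*g).sum()/g.sum()],z)[0].round(4))
im,d,c=ld('top4.npz')
for cc in range(299,325,3):
    col=im[205:226,cc].astype(float); print(cc,col.min(1).astype(int).tolist())
"
```

```text
-0.145 (165.1, 237) [ 0.5416 -0.145   0.0365]
-0.145 (166.0, 241.5) [ 0.5419 -0.145   0.0255]
-0.145 (166.6, 245) [ 0.5418 -0.145   0.0167]
-0.145 (167.0, 248) [ 0.5412 -0.145   0.0087]
-0.145 (167.1, 249) [ 0.5408 -0.145   0.006 ]
-0.1455 (165.1, 237) [ 0.5426 -0.1455  0.0373]
-0.1455 (166.0, 241.5) [ 0.5428 -0.1455  0.0263]
-0.1455 (166.6, 245) [ 0.5427 -0.1455  0.0175]
-0.1455 (167.0, 248) [ 0.5421 -0.1455  0.0096]
-0.1455 (167.1, 249) [ 0.5418 -0.1455  0.0068]
[[[238, 231, 234], [241, 233, 236], [192, 182, 185], [88, 82, 85], [6, 6, 7], [0, 0, 0], [74, 76, 80], [240, 88, 85], [194, 86, 86], [165, 18, 15], [98, 5, 2], [92, 4, 4]], [[184, 176, 178], [162, 152, 156], [108, 107, 109], [203, 199, 200], [33, 34, 35], [0, 0, 0], [0, 3, 3], [166, 9, 6], [98, 2, 2], [91, 5, 2], [90, 3, 1], [89, 28, 27]], [[91, 90, 93], [183, 182, 184], [203, 127, 127], [247, 169, 171], [43, 29, 29], [0, 2, 4], [27, 7, 9], [99, 7, 5], [94, 5, 3], [88, 30, 29], [97, 55, 56], [102, 84, 86]], [[192, 146, 150], [239, 188, 190], [232, 94, 92], [178, 12, 9], [63, 6, 7], [28, 6, 7], [74, 6, 7], [93, 4, 1], [91, 2
[... 1060 characters left out ...]
 69, 33, 23, 24, 27, 29]
305 [31, 32, 30, 34, 31, 32, 34, 31, 33, 80, 134, 153, 158, 148, 105, 68, 27, 34, 30, 30, 27]
308 [31, 32, 33, 29, 29, 32, 33, 32, 31, 89, 145, 155, 158, 156, 127, 67, 27, 31, 32, 30, 29]
311 [32, 32, 35, 33, 32, 33, 35, 34, 32, 92, 148, 155, 159, 155, 125, 67, 30, 32, 34, 30, 30]
314 [48, 46, 45, 46, 44, 40, 32, 31, 29, 125, 206, 218, 223, 217, 163, 69, 26, 32, 31, 31, 30]
317 [51, 51, 52, 51, 50, 52, 52, 52, 50, 145, 227, 236, 241, 237, 176, 61, 39, 52, 51, 49, 48]
320 [52, 50, 52, 53, 52, 48, 50, 50, 53, 143, 226, 237, 241, 236, 172, 55, 41, 50, 50, 50, 47]
323 [245, 243, 239, 237, 237, 238, 236, 231, 231, 230, 229, 232, 237, 214, 122, 52, 131, 195, 192, 184, 172]
```

```bash
python3 -c "
from m import *
from scipy.ndimage import map_coordinates as mc
c=camera_params('scene')
K=np.array(c['K']);M=R.from_quat(c['rotation']).as_matrix()
def proj(P):
    q=(P-np.array(c['position']))@M;return np.c_[K[0,0]*q[:,0]/-q[:,2]+K[0,2],K[1,1]*q[:,1]/q[:,2]+K[1,2]]
im=np.load('scene0.npz')['im'].astype(float)
xs=np.arange(.522,.556,.001);acc=0
for y in np.arange(-.156,-.134,.002):
    uv=proj(np.c_[xs,np.full(len(xs),y),np.full(len(xs),.004)])
    acc=acc+np.array([mc(im[...,k],[uv[:,1],uv[:,0]],order=1) for k in range(3)])/11
for x,p in zip(xs,acc.T): print(round(x,3),p.astype(int),end='; ')
"
```

```text
0.522 [233 225 228]; 0.523 [239 232 234]; 0.524 [240 234 236]; 0.525 [236 230 232]; 0.526 [226 219 222]; 0.527 [212 205 209]; 0.528 [201 196 199]; 0.529 [200 195 199]; 0.53 [207 199 202]; 0.531 [219 198 200]; 0.532 [230 189 191]; 0.533 [234 162 163]; 0.534 [236 124 124]; 0.535 [235  82  81]; 0.536 [232  46  43]; 0.537 [223  24  21]; 0.538 [206  15  11]; 0.539 [181  10   7]; 0.54 [148   8   5]; 0.541 [118  11   9]; 0.542 [105  29  29]; 0.543 [110  63  63]; 0.544 [146 118 120]; 0.545 [180 164 167]; 0.546 [195 185 188]; 0.547 [200 192 195]; 0.548 [200 193 196]; 0.549 [203 195 198]; 0.55 [213 205 208]; 0.551 [226 218 220]; 0.552 [236 228 231]; 0.553 [241 234 236]; 0.554 [242 236 237]; 0.555 [237 230 232]; 0.556 [227 220 222];
```

```bash
python3 -c "
from m import *
c=camera_params('top')
for r in (216.55,216.65): print(plane(c,[[305,r],[311,r],[318,r]],.076).round(4).tolist())
im=np.load('top0.npz')['im']
for cc in (252,260,268,276): print(cc,im[183:202,cc].min(1).tolist())
print(plane(c,[[260,191.5]],.076).round(4), plane(c,[[260,192.5]],.076).round(4))
"
```

```text
[[0.542, -0.0695, 0.076], [0.5417, -0.0856, 0.076], [0.5414, -0.1044, 0.076]]
[[0.5417, -0.0695, 0.076], [0.5414, -0.0856, 0.076], [0.5411, -0.1044, 0.076]]
252 [52, 50, 52, 50, 52, 50, 106, 200, 242, 247, 245, 197, 78, 51, 36, 40, 51, 50, 48]
260 [51, 51, 52, 52, 49, 52, 148, 231, 241, 247, 242, 177, 73, 41, 26, 36, 52, 50, 48]
268 [50, 53, 53, 52, 50, 51, 147, 229, 240, 246, 239, 155, 71, 34, 28, 40, 48, 47, 49]
276 [50, 51, 51, 51, 53, 51, 152, 232, 237, 245, 234, 122, 69, 28, 38, 52, 51, 49, 48]
[[0.6121 0.0496 0.076 ]] [[0.6094 0.0497 0.076 ]]
```

The needle now stands about 1 mm short of the mark centre: scene gives +0.7 mm, top gives +1.4 mm. The stripe proves to be a raised block with its top at about 8 mm. I'll nudge 1 mm, pause, then lighten the grip and slide.

carry_out(delta_pos=[[0, -0.05, 0], [0, 0, 0], [0, 0, 0], [0, 0, 0], [0, 0, 0], [0, 0, 0], [0, 0, 0], [0, 0, 0], [0, 0, 0], [0, 0, 0], [0, 0, 0], [0, 0, 0]], twist=[[0, 0, 0], [0, 0, 0], [0, 0, 0], [0, 0, 0], [0, 0, 0], [0, 0, 0], [0, 0, 0], [0, 0, 0], [0, 0, 0], [0, 0, 0], [0, 0, 0], [0, 0, 0]])

```text
t: 8.67
tool_pos: [0.5414, 0.0377, 0.0578]
orientation: [0.707, 0.707, 0.001, 0.001]
contact_force: [6.4, -1.0, -1.2]
gripper_width: 0.0132
finger_force: 59.4
```

carry_out(delta_pos=[[0, 0, 0], [0, 0, 0], [0, 0, 0], [0, 0, 0], [-0.1, 0, 0], [-0.2, 0, 0], [-0.2, 0, 0], [-0.2, 0, 0], [-0.2, 0, 0], [-0.2, 0, 0], [-0.2, 0, 0], [-0.2, 0, 0]], twist=[[0, 0, 0], [0, 0, 0], [0, 0, 0], [0, 0, 0], [0, 0, 0], [0, 0, 0], [0, 0, 0], [0, 0, 0], [0, 0, 0], [0, 0, 0], [0, 0, 0], [0, 0, 0]], newtons=22)

```text
t: 9.67
tool_pos: [0.5422, 0.0175, 0.058]
orientation: [0.704, 0.71, 0.004, -0.002]
contact_force: [6.4, 55.4, 2.0]
gripper_width: 0.0129
finger_force: 59.3
```

The grip stayed at 59 N and the side force rose to 55 N, so I'll stop and resend the lighter grip with the jaw value.

carry_out(delta_pos=[[0, 0, 0], [0, 0, 0], [0, 0, 0]], twist=[[0, 0, 0], [0, 0, 0], [0, 0, 0]], jaw=0, newtons=20)

```text
t: 9.92
tool_pos: [0.5422, 0.0166, 0.058]
orientation: [0.704, 0.71, 0.004, -0.002]
contact_force: [8.0, 47.3, 0.7]
gripper_width: 0.0128
finger_force: 59.1
```

```bash
python3 -c "
from h import *
s=read_state();print({k:np.round(v,4).tolist() for k,v in s.items()})
im,d=grab_frame('scene');cv2.imwrite('pics/s5.png',cv2.resize(im[180:280,130:330],None,fx=4,fy=4)[:,:,::-1])"
```

```text
{'t': 9.9167, 'joint_pos': [-0.5139, 0.4913, 0.4628, 2.0687, -0.366, 0.6557, 0.2024], 'qvel': [-0.0016, 0.0006, -0.0001, 0.0011, -0.0, 0.0009, 0.0014], 'joint_torque': [25.5315, -71.5846, 37.1829, -18.4704, 9.2291, -0.8332, 0.0484], 'tool_pos': [0.5422, 0.0166, 0.058], 'orientation': [0.7044, 0.7098, 0.0038, -0.0019], 'contact_force': [8.0073, 47.3455, 0.6681], 'ft_torque': [9.5676, -1.3176, -0.0622], 'finger_force': 59.1086, 'gripper_width': 0.0128}
```

View pics/s5.png

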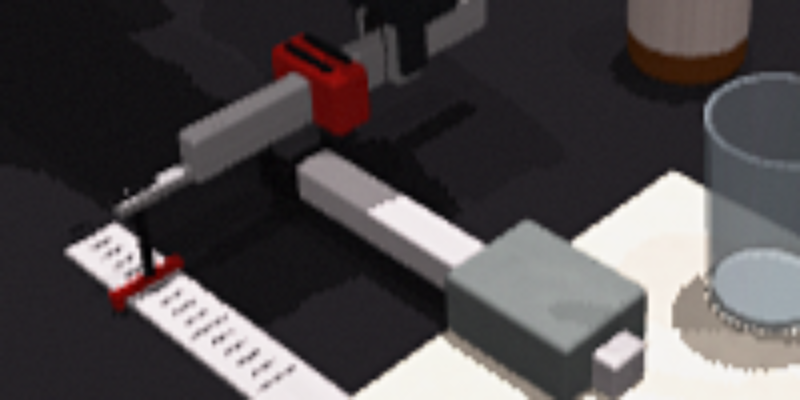

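The needle tip (148,278) is on the red stripe and the fingers are sliding, with the lever still open. The grip force isn't dropping, so I'll try a jaw target just under the present width.

carry_out(delta_pos=[[0, 0, 0], [0, 0, 0], [0, 0, 0]], twist=[[0, 0, 0], [0, 0, 0], [0, 0, 0]], jaw=0.14, newtons=20)

```text
t: 10.22
tool_pos: [0.5421, 0.0166, 0.058]
orientation: [0.704, 0.71, 0.004, -0.002]
contact_force: [6.8, 46.5, 0.6]
gripper_width: 0.0127
finger_force: 59.1
```

carry_out(delta_pos=[[0, 0, 0], [0, 0, 0]], twist=[[0, 0, 0], [0, 0, 0]], jaw=0.155, newtons=20)

```text
t: 10.38
tool_pos: [0.5421, 0.0145, 0.058]
orientation: [0.705, 0.709, 0.003, -0.001]
contact_force: [7.1, 38.9, -0.1]
gripper_width: 0.0137
finger_force: 35.2
```

carry_out(delta_pos=[[0, 0, 0], [0, 0, 0]], twist=[[0, 0, 0], [0, 0, 0]])

```text
t: 10.55
tool_pos: [0.542, 0.0145, 0.058]
orientation: [0.705, 0.709, 0.003, -0.001]
contact_force: [8.0, 35.7, 0.2]
gripper_width: 0.0132
finger_force: 35.2
```

carry_out(delta_pos=[[0, 0, 0], [0, 0, 0]], twist=[[0, 0, 0], [0, 0, 0]], jaw=0.159, newtons=20)

```text
t: 10.72
tool_pos: [0.5419, 0.0121, 0.058]
orientation: [0.706, 0.709, 0.002, -0.0]
contact_force: [7.4, 20.4, -0.5]
gripper_width: 0.0137
finger_force: 19.5
```

carry_out(delta_pos=[[-0.2, 0, 0], [-0.2, 0, 0], [-0.2, 0, 0], [-0.2, 0, 0], [-0.2, 0, 0], [-0.2, 0, 0], [-0.2, 0, 0], [0, 0, 0]], twist=[[0, 0, 0], [0, 0, 0], [0, 0, 0], [0, 0, 0], [0, 0, 0], [0, 0, 0], [0, 0, 0], [0, 0, 0]])

```text
t: 11.38
tool_pos: [0.5419, -0.0166, 0.0579]
orientation: [0.706, 0.708, 0.002, -0.0]
contact_force: [7.4, 18.5, 1.6]
gripper_width: 0.0137
finger_force: 21.4
```

carry_out(delta_pos=[[-0.2, -0.02, 0], [-0.2, 0, 0], [-0.2, 0, 0], [-0.2, 0, 0], [-0.15, 0, 0], [0, 0, 0]], twist=[[0, 0, 0], [0, 0, 0], [0, 0, 0], [0, 0, 0], [0, 0, 0], [0, 0, 0]])

```text
t: 11.88
tool_pos: [0.5416, -0.0354, 0.0579]
orientation: [0.706, 0.708, 0.002, -0.0]
contact_force: [7.1, 20.4, 2.3]
gripper_width: 0.0134
finger_force: 21.4
```

```bash
python3 - <<'E'
from h import *
s=read_state();print(s["t"],s["tool_pos"],s["contact_force"])
T=[]
for n in("top","scene"):
    im,d=grab_frame(n);c=camera_params(n);np.savez(n+"6.npz",im=im,d=d,p=c["position"],r=c["rotation"],K=c["K"]);T.append(im)
cv2.imwrite("pics/mix6.png",cv2.resize(T[1][180:280,130:280],None,fx=5,fy=5,interpolation=0)[:,:,::-1])
E
```

```text
11.8833 [ 0.54156401 -0.03542246  0.05793925] [ 7.1021596  20.43835194  2.34961507]
```

View pics/mix6.png

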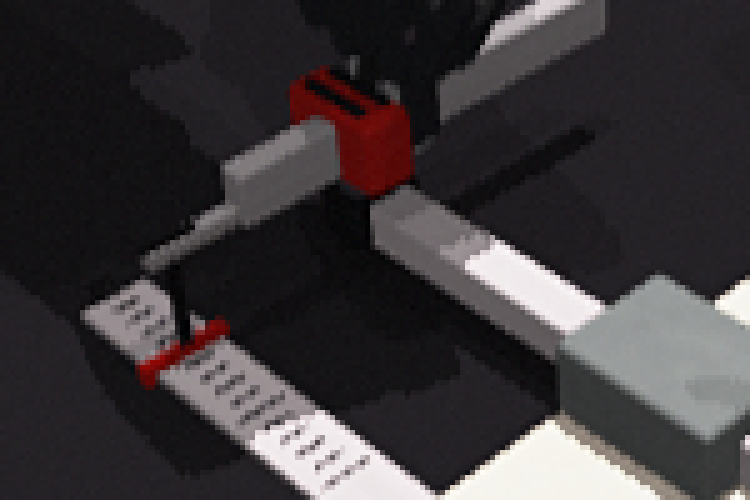

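The lever (350,130) is being pushed and the needle tip (185,345) is still on the mark. I'll creep to the stop and watch the force.

carry_out(delta_pos=[[-0.1, 0, 0], [-0.1, 0, 0], [-0.05, 0, 0], [0, 0, 0]], twist=[[0, 0, 0], [0, 0, 0], [0, 0, 0], [0, 0, 0]])

```text
t: 12.32
tool_pos: [0.5416, -0.04, 0.0579]
orientation: [0.706, 0.709, 0.002, -0.0]
contact_force: [7.8, 22.9, 2.2]
gripper_width: 0.0138
finger_force: 21.5
```

carry_out(delta_pos=[[-0.05, 0, 0], [-0.05, 0, 0], [0, 0, 0]], twist=[[0, 0, 0], [0, 0, 0], [0, 0, 0]])

```text
t: 12.57
tool_pos: [0.5416, -0.0418, 0.0579]
orientation: [0.706, 0.709, 0.002, -0.001]
contact_force: [7.2, 24.0, 2.5]
gripper_width: 0.0135
finger_force: 21.5
```

carry_out(delta_pos=[[-0.05, 0, 0], [-0.05, 0, 0], [0, 0, 0]], twist=[[0, 0, 0], [0, 0, 0], [0, 0, 0]])

```text
t: 12.82
tool_pos: [0.5416, -0.0439, 0.0579]
orientation: [0.706, 0.709, 0.002, -0.001]
contact_force: [7.0, 22.9, 3.4]
gripper_width: 0.0136
finger_force: 21.6
```

carry_out(delta_pos=[[-0.05, 0, 0], [-0.05, 0, 0], [0, 0, 0]], twist=[[0, 0, 0], [0, 0, 0], [0, 0, 0]])

```text
t: 13.07
tool_pos: [0.5416, -0.0445, 0.0579]
orientation: [0.705, 0.709, 0.003, -0.001]
contact_force: [6.8, 31.7, 5.1]
gripper_width: 0.0135
finger_force: 27.8
```

carry_out(delta_pos=[[-0.05, 0, 0], [0, 0, 0], [0, 0, 0]], twist=[[0, 0, 0], [0, 0, 0], [0, 0, 0]])

```text
t: 13.32
tool_pos: [0.5417, -0.0447, 0.0579]
orientation: [0.705, 0.709, 0.003, -0.001]
contact_force: [6.5, 35.2, 4.4]
gripper_width: 0.0139
finger_force: 30.4
```

carry_out(delta_pos=[[0, 0, 0], [0, 0, 0], [0, 0, 0], [0, 0, 0], [0, 0, 0], [0, 0, 0]], twist=[[0, 0, 0], [0, 0, 0], [0, 0, 0], [0, 0, 0], [0, 0, 0], [0, 0, 0]], jaw=0, newtons=60)

```text
t: 13.82
tool_pos: [0.5418, -0.0447, 0.058]
orientation: [0.705, 0.709, 0.003, -0.001]
contact_force: [6.5, 34.7, 6.1]
gripper_width: 0.0133
finger_force: 64.4
```

```bash
python3 - <<'E'
from h import *
s=read_state();print(s["t"],s["tool_pos"],s["contact_force"])
T=[]
for n in("top","scene"):
    im,d=grab_frame(n);c=camera_params(n);np.savez(n+"7.npz",im=im,d=d,p=c["position"],r=c["rotation"],K=c["K"]);T.append(im)
a=cv2.resize(T[0][180:250,280:350],None,fx=5,fy=5,interpolation=0);b=cv2.resize(T[1][185:275,140:230],None,fx=5,fy=5,interpolation=0)
a=np.pad(a,((0,b.shape[0]-a.shape[0]),(0,0),(0,0)))
cv2.imwrite("pics/mix7.png",np.hstack([a,b])[:,:,::-1])
c=camera_params("scene")
im=T[1]
for r in range(236,250): print(r,im[r,160:174].max(1).tolist())
print([im0[205:226,317].min(1).tolist() for im0 in (T[0],np.load("top4.npz")["im"])])
E
```

```text
13.8167 [ 0.54181648 -0.04467438  0.05801727] [ 6.45067884 34.70378758  6.11686995]
236 [61, 15, 17, 14, 8, 11, 15, 18, 21, 21, 21, 19, 21, 20]
237 [133, 91, 19, 13, 8, 10, 9, 22, 22, 20, 20, 22, 21, 22]
238 [155, 144, 121, 39, 7, 9, 9, 19, 23, 21, 23, 23, 22, 18]
239 [152, 153, 158, 128, 34, 10, 8, 17, 23, 21, 22, 18, 19, 20]
240 [152, 152, 156, 162, 67, 9, 8, 17, 20, 18, 17, 18, 19, 19]
241 [125, 150, 155, 161, 79, 13, 8, 12, 19, 19, 19, 18, 21, 18]
242 [132, 152, 154, 160, 105, 15, 5, 8, 54, 18, 17, 19, 19, 18]
243 [153, 156, 110, 131, 131, 20, 8, 3, 120, 78, 34, 16, 18, 55]
244 [158, 113, 63, 120, 139, 20, 7, 2, 119, 125, 128, 55, 109, 99]
245 [111, 105, 109, 136, 140, 33, 4, 3, 84, 149, 159, 96, 125, 108]
246 [104, 131, 135, 138, 103, 32, 9, 4, 72, 130, 127, 104, 101, 97]
247 [131, 133, 97, 88, 67, 60, 12, 7, 44, 106, 102, 96, 92, 89]
248 [130, 96, 45, 118, 110, 110, 14, 10, 31, 100, 93, 90, 101, 104]
249 [131, 106, 99, 148, 118, 117, 56, 71, 76, 92, 91, 107, 112, 141]
[[116, 116, 116, 117, 116, 117, 117, 118, 117, 116, 115, 115, 116, 116, 114, 117, 116, 117, 115, 116, 116], [51, 51, 52, 51, 50, 52, 52, 52, 50, 145, 227, 236, 241, 237, 176, 61, 39, 52, 51, 49, 48]]
```

View pics/mix7.png

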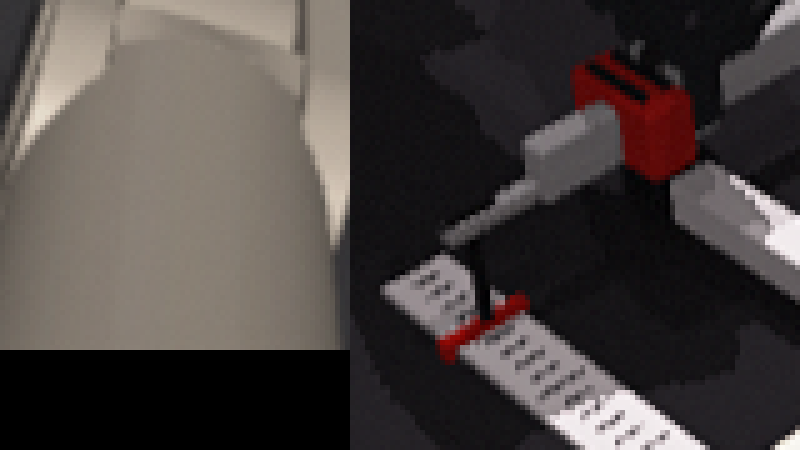

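```bash
python3 -c "
from m import *
im,d,c=ld('scene7.npz')
P=cloud(c,d);w=redness(im)>35
w[:195]=0;w[232:]=0;w[:,:170]=0
q=P[w];q=q[q[:,2]>.045]
print(len(q),np.percentile(q,[1,3,50,97,99],axis=0).round(4).tolist())
t=q[q[:,2]>.079];print('top face y',t[:,1].min().round(4),np.percentile(t[:,1],5).round(4),t[:,1].max().round(4))
im0,d0=np.load('scene0.npz')['im'],np.load('scene0.npz')['d'];P0=cloud(c,d0);w=redness(im0)>60;w[:195]=0;w[225:]=0;w[:,:200]=0;w[:,260:]=0
q=P0[w];q=q[q[:,2]>.045];print(np.percentile(q,[1,3,50,97,99],axis=0).round(4).tolist())
"
```

```text
319 [[0.5201, -0.079, 0.0506], [0.5211, -0.0784, 0.0526], [0.5613, -0.0738, 0.0752], [0.5684, -0.0574, 0.0837], [0.569, -0.0561, 0.0862]]
top face y -0.0788 -0.0776 -0.055
[[0.5907, -0.0442, 0.0539], [0.5923, -0.0436, 0.0558], [0.6306, -0.0386, 0.0771], [0.6401, -0.0228, 0.0853], [0.6406, -0.0218, 0.0862]]
```

carry_out(delta_pos=[[0, -0.02, 0], [0, 0, 0], [0, 0, 0], [0, 0, 0]], twist=[[0, 0, 0], [0, 0, 0], [0, 0, 0], [0, 0, 0]])

```text
t: 14.25
tool_pos: [0.5414, -0.0446, 0.058]
orientation: [0.705, 0.709, 0.003, -0.001]
contact_force: [6.6, 36.1, 7.0]
gripper_width: 0.0128
finger_force: 64.5
```

The lever travelled about 35 mm from its partly open start and spans y -79 to -56 mm, which is its closed place. The force rise confirms the stop. I'll ease the side load slightly and settle.

carry_out(delta_pos=[[0.08, 0, 0], [0, 0, 0], [0, 0, 0], [0, 0, 0], [0, 0, 0], [0, 0, 0]], twist=[[0, 0, 0], [0, 0, 0], [0, 0, 0], [0, 0, 0], [0, 0, 0], [0, 0, 0]])

```text
t: 14.75
tool_pos: [0.5414, -0.0446, 0.058]
orientation: [0.705, 0.709, 0.003, -0.001]
contact_force: [7.3, 27.5, 3.9]
gripper_width: 0.0129
finger_force: 64.2
```

```bash
python3 -c "
from m import *
s=read_state();print(s['t'],s['tool_pos'],s['contact_force'],s['finger_force'])
im,d=grab_frame('scene')
for r in (238,239,240,241,243,244): print(r,im[r,160:174].max(1).tolist())
for n,m in(('green',(im[...,1]>80)&(im[...,0]<60)),('blue',(im[...,2]>120)&(im[...,0]<70))):
    a=np.load('scene0.npz')['im'];m0=((a[...,1]>80)&(a[...,0]<60)) if n=='green' else ((a[...,2]>120)&(a[...,0]<70))
    print(n,[b[1].round(1).tolist() for b in blobs(m)],[b[1].round(1).tolist() for b in blobs(m0)])
"
```

```text
14.75 [ 0.54138877 -0.04456218  0.05802196] [ 7.31726175 27.5417136   3.92935454] 64.24549743533134
238 [156, 144, 122, 40, 8, 11, 6, 23, 23, 21, 23, 20, 18, 20]
239 [151, 155, 159, 127, 20, 6, 8, 20, 22, 21, 19, 19, 18, 21]
240 [151, 153, 154, 163, 39, 7, 8, 16, 20, 20, 18, 19, 19, 21]
241 [123, 150, 154, 162, 67, 11, 7, 13, 16, 17, 19, 21, 18, 17]
243 [154, 156, 110, 133, 91, 14, 5, 18, 117, 78, 32, 18, 19, 57]
244 [158, 112, 63, 122, 126, 18, 3, 1, 141, 126, 127, 55, 109, 98]
green [[448.6, 97.6], [304.4, 132.0], [100.7, 253.2], [115.6, 303.5]] [[449.1, 96.4], [304.7, 132.1], [100.7, 253.2], [115.6, 303.5]]
blue [[444.3, 91.6], [304.5, 132.1]] [[444.3, 91.6], [304.6, 132.1]]
```

The needle is on the mark within measuring error, the lever is closed, the grip is firm and the bystanders haven't moved, so I'm handing in.

```bash
python3 -c "
from plant import *
print(finish_job())"
```

```text
the job is handed in; nothing more can be done
None
```

The job is handed in at 14.75 s, with the leg on its red mark to within about 1 mm, the lever pushed closed against its stop, the T-bar still gripped at about 64 N, and the bottle and funnel unmoved; the beaker, never approached, was not measured at the end.

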